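Uncap the card bays and fit the cards

TASK

Use the puller to pop every orange transit cap straight up off its bay (do not touch a cap with the gripper while it is still on), put the caps in the grey tray and stand the puller back on its black pad. Then take each card from the wooden stand and slide it fully home in the bay of its own colour. Leave the tray flat on the bench and the other things on it alone.

Things in the scene. Friction and masses are not known exactly. Their poses are not given: they have to be found in the camera images.
- puller: C-shaped cap puller, 68x40x84 mm, 0.16 kg, standing on its flat steel fork. Origin under the fork on the handle's axis. Fork: z 0-4 mm, two prongs 8 mm wide, 24 mm apart inside, from the back plate (x -46 to -38, 24 mm wide) to free tips at x +22; they point along +x. An arm (z 26-34 mm) above them carries the handle, so 22 mm are free between prongs and arm.
- puller_handle (a point): Centre of the puller's red upright handle, 62 mm above the fork's underside, right above the prongs' origin. The handle is 24 mm along x, 16 mm along y, 50 mm high (25 mm up and down of this point); axes as the puller's.
- pad: Black pad, 100 x 100 mm, paper-thin and flush with the bench: the puller's place. Origin at its centre, on the bench top.
- tray: Loose flat grey steel tray for the caps, 130 mm (x) by 150 mm (y), floor 3 mm thick, with a low rim all round whose top is 8 mm above the bench. Origin at the centre of its underside.
- stand: Wooden card stand fixed to the bench, 60 mm (x) by 160 mm (y), 30 mm high, with three loose upright slots (50 mm along x, 13 mm along y, floor 5 mm up) at y = -50, 0 and 50 mm. Origin at the centre of its underside.
- carrier: Fixed aluminium plate, 90 x 230 x 12 mm, origin at the centre of its underside, with three card bays in a row along its y at -75, 0, 75 mm, in any colour order. A bay: black foot 62 x 48 mm, 22 mm high; on it a coloured collar, 51.5 mm (x) by 19 mm (y), 28 mm high, with a small sprung catch in each x end face. Its front faces -x, to the robot.
- bay_blue_top (a point): Centre of the top opening of the blue bay's collar, 62 mm above the bench; z up, x and y as the carrier's. The slot goes down from here: 43.5 mm along x, 11.5 mm along y, 38 mm deep. The bay's black foot ends 28 mm below this point.
- cap_blue: Orange cap on the blue bay, or absent (bay open). Plate 62 (x) x 36 (y) x 6 mm, 25 g; origin at the centre of its underside, at the bay's top point while on. It overhangs the collar 8.5 mm on both long sides: prongs fit there from the front. End skirts, 14 mm wide, hang 22 mm down; a tongue 8 mm. A straight pull of 5 to 9 N pops it off; clear after 23 mm. It stands on its skirts.
- card_blue: The blue plug-in card, or absent: 42 mm (x) by 10 mm thick (y) by 85 mm tall, 60 g, upright in any slot of the stand. Origin at the centre of its bottom edge; z up. The lowest 3.5 mm are bevelled, down to 38 x 6 mm. Fully home, its bottom is 38 mm below the bay's top point and 47 mm stand out. Either way round fits.
- bay_yellow_top (a point): Centre of the top opening of the yellow bay's collar, 62 mm above the bench; z up, x and y as the carrier's. The slot goes down from here: 43.5 mm along x, 11.5 mm along y, 38 mm deep. The bay's black foot ends 28 mm below this point.
- cap_yellow: Orange cap on the yellow bay, or absent (bay open). Plate 62 (x) x 36 (y) x 6 mm, 25 g; origin at the centre of its underside, at the bay's top point while on. It overhangs the collar 8.5 mm on both long sides: prongs fit there from the front. End skirts, 14 mm wide, hang 22 mm down; a tongue 8 mm. A straight pull of 5 to 9 N pops it off; clear after 23 mm. It stands on its skirts.
- card_yellow: The yellow plug-in card, or absent: 42 mm (x) by 10 mm thick (y) by 85 mm tall, 60 g, upright in any slot of the stand. Origin at the centre of its bottom edge; z up. The lowest 3.5 mm are bevelled, down to 38 x 6 mm. Fully home, its bottom is 38 mm below the bay's top point and 47 mm stand out. Either way round fits.
- bay_green_top (a point): Centre of the top opening of the green bay's collar, 62 mm above the bench; z up, x and y as the carrier's. The slot goes down from here: 43.5 mm along x, 11.5 mm along y, 38 mm deep. The bay's black foot ends 28 mm below this point.
- cap_green: Orange cap on the green bay, or absent (bay open). Plate 62 (x) x 36 (y) x 6 mm, 25 g; origin at the centre of its underside, at the bay's top point while on. It overhangs the collar 8.5 mm on both long sides: prongs fit there from the front. End skirts, 14 mm wide, hang 22 mm down; a tongue 8 mm. A straight pull of 5 to 9 N pops it off; clear after 23 mm. It stands on its skirts.
- card_green: The green plug-in card, or absent: 42 mm (x) by 10 mm thick (y) by 85 mm tall, 60 g, upright in any slot of the stand. Origin at the centre of its bottom edge; z up. The lowest 3.5 mm are bevelled, down to 38 x 6 mm. Fully home, its bottom is 38 mm below the bay's top point and 47 mm stand out. Either way round fits.
- tape: Roll of yellow tape lying flat, 80 mm across, 24 mm high; a bystander.
- screwdriver: Screwdriver with orange handle lying on the bench; a bystander.
- switchbox: White switch box, 75 x 75 x 30 mm; a bystander.
- pliers: Blue-handled pliers lying on the bench, about 110 mm; a bystander.
- terminal: White terminal block, 50 x 20 x 18 mm; a bystander.
Mind the look-alikes: they are no part of the job. There is more than one size of the card_green; the job needs the smallest.

How it is judged:
By the outcome, as a careful person would: the job done as asked, in the order asked, and still so for the second after the job is handed in, with the robot touching nothing.
Of cap_blue, cap_yellow, cap_green only 2 to 3 are there at a start; the rules pass over those that are not, and their reading is None.
Of card_blue, card_yellow, card_green only 2 to 3 are there at a start; the rules pass over those that are not, and their reading is None.
At some moment in a run one of puller may be knocked a few centimetres aside while the robot is not near it.
It also fails if it takes over 210 s, if anything falls off the work surface, if the arm or the gripper's body presses on something with over 40 N, if the wrist force passes 120 N, or if a joint passes its speed limit or range.

ROBOT

A 6-joint arm with a two-finger parallel gripper is mounted at the origin on the work surface. World frame = base frame: x ahead of the robot, y to its left, z up, the work surface at z = 0. Lengths are in m, angles in rad, forces in N, time in s.
With the tool pointing down it reaches from about 0.4 to 0.825 m from the base axis. Payload 7 kg.
Tool frame: the origin (TCP) lies at the very end of the fingers, on their centre line; the grasp point (between the pads) lies 19 mm behind it; y points along the fingers, z is the direction in which the jaws open and shut, and the axes are right-handed (so a half turn about y gives the same grasp; the last joint's range is limited). The gripper opens to 88 mm and grips with 3 to 60 N. Pads are 19 mm wide; open, the fingers measure 130 mm over their backs; the gripper's body (78 mm by 193 mm) begins 47 mm behind the grasp point.
Start: joints at [1.465, 0.359, 0.012, 0, -1.224, -0.288], TCP at [0.259, 0.623, 0.2] pointing down, gripper open.
Joint ranges: [-3.07, 3.07], [-1.43, 2.12], [-1.02, 1.25], [-3.03, 1.67], [-3.05, -0], [-3.03, 3.03]. Speed limits (rad/s): [2.39, 2.39, 3.01, 3.14, 3.14, 3.14].

INTERFACE

Orientations are given as [roll, pitch, yaw] about the fixed x, y, z axes, in that order (R = Rz(yaw) Ry(pitch) Rx(roll)).
In Python, from station import get_state, grab_frame, job_done, regions_of gives the robot as it stands.
- The arm moves only by the tool drive_tool, never from a script. Its argument "rows" is a list of rows, each a list of 3 entries, a list of its own where there are three numbers: the shift along the world's x, y, z as a fraction of full scale, then the turn about the world's z as a fraction of full scale, then the opening, from 0 (shut) to 1 (fully open). A call has 1 to 12 rows; each row is the pose to reach, as a shift and turn from the pose commanded when the call began; what a row does not reach only later rows make up. Full scale, the value 1, is 30 cm for a shift and 90 degrees for a turn. A row lasts 1/10 s, in which the tool goes at most 50 mm and 8.59 degrees, less where a joint would pass 70% of its speed; a pose out of reach is approached as far as the arm can. A call with a number of a shift or a turn outside -1 to 1 is refused whole. A call with a gripper value outside its range is refused whole. The fingers move at their own pace and stop on an object; "newtons" is the grip in N (left out, the last holds). Time passes only in rows, so rows that repeat a pose let the fingers close. It gives the time, the measured TCP pose, the force and the opening at its end, in the units of the state.
- get_state(): the state, without advancing time (a new reading comes with each control period).
- grab_frame(name): name is "side" or "top" or "wrist"; returns a dict with "img" (400x640x3 uint8, blue, green, red), "fx", "fy", "cx", "cy" (pixels), "k1" (the pictures are not rectified: a ray, as slopes to the right and down, at radius r is drawn at 1 + k1 r^2 times it, then the intrinsics apply), "T" (4x4, takes a point from camera to world coordinates); the wrist camera has in their place "hand_eye" (4x4, takes a point from camera to tool coordinates, whose origin is the TCP and whose axes are the tool frame's). Camera axes: x right, y down, z forward; pixel columns grow to the right and rows downward; lengths in m; the calibration is good to about 2 mm. A picture is of the moment at which its call begins: read the wrist's pose just before it. There is no depth.
- job_done(): hands the job in, once; it reports no verdict.
Trained networks look in a picture, given as the dict that the camera call returned (one of the last four; its "shot" number tells which), for a name from the list of things; names that differ only in an ending like _2 or _b are one class to them, and where a whole thing is asked for, a point or a joint stands for the part that bears it (a point fixed in the world has none). Each returns a list of dicts, best first, with "confidence" (0 to 1); they miss things now and then, are a little off and sometimes report something else, mostly with a low value. They report only what shows in the picture. A call takes as long as a camera call. They do not tell look-alikes from the thing itself.
- regions_of(picture, thing): "pixels" (400x640 bool, what is visible of it) and "box" ([left, top, right, bottom] in pixels, round what is visible of it).
The state is a dict: "t": time; "q": joint angles; "qd": joint speeds; "joint_efforts": joint torques, N m; "eef_pos": TCP position; "ee_rot": TCP orientation; "force": force on the tool from outside, world axes, zero at the start; "moment": the same for the moment, N m; "width": finger opening in m.
Only numpy, scipy, OpenCV 4.12 (cv2) and the standard library are available. Lean on these libraries where they do the work, as an engineer would, in place of code of your own. Each camera call takes 0.05 s, during which the arm holds its last target. There are 200 camera calls.

## Working session

There is one attempt and no reset: what is moved stays moved. The work goes in short steps, Python scripts to look and compute and a tool call to move; the robot and the scene stay as the last step left them, time stands still between calls to the robot, and variables do not carry over. Pictures are saved under pics/ and viewed, about 12 in all and at most 16, crops included, and the job is handed in when it is done.

Besides the shell and the picture viewer there is one more tool, called after ">>>" as name(argument=value, ...), one argument or row to a line, values as JSON. drive_tool: Moves the arm, as the interface text tells. Its arguments: {"type":"object","properties":{"rows":{"type":"array"},"newtons":{"type":"number"}},"required":["rows"]}

```bash
mkdir -p pics; ls; python3 - <<'E'
from station import *
import cv2,numpy as np
s=get_state();print({k:np.round(v,3) for k,v in s.items()})
for n in ("top","side"):
    f=grab_frame(n);cv2.imwrite(f"pics/{n}0.png",f["img"]);print(n,f["fx"],f["fy"],f["cx"],f["cy"],f["k1"],np.round(f["T"],3).tolist(),f["shot"])
    for o in ["puller","pad","tray","stand","carrier","cap_blue","card_blue","card_yellow","card_green"]:
        print(o,[(round(r["confidence"],2),[int(v) for v in r["box"]]) for r in regions_of(f,o)])
E
```

```text
pics
{'t': np.float64(0.0), 'q': array([ 1.465,  0.359,  0.011, -0.   , -1.224, -0.288]), 'qd': array([-0.001, -0.002, -0.002, -0.   , -0.   ,  0.001]), 'joint_efforts': array([-1.0000e-03, -5.8271e+01,  2.9305e+01,  6.9970e+00,  7.0000e-03,
       -0.0000e+00]), 'eef_pos': array([0.259, 0.623, 0.199]), 'ee_rot': array([-1.569,  0.   ,  2.748]), 'force': array([ 0.284, -0.36 ,  0.696]), 'moment': array([-0.037, -0.005,  0.   ]), 'width': np.float64(0.088)}
top 466.2122903850998 466.2122903850998 316.74667140513645 201.83744022737864 -0.09454061282057513 [[0.011, -0.993, 0.117, 0.446], [-1.0, -0.014, -0.021, 0.0], [0.023, -0.117, -0.993, 1.028], [0.0, 0.0, 0.0, 1.0]] 1
puller [(0.6, [133, 198, 205, 257]), (0.59, [300, 260, 317, 290])]
pad [(0.74, [287, 240, 334, 289])]
tray [(0.84, [134, 198, 203, 262])]
stand [(0.71, [396, 222, 470, 260])]
carrier [(0.88, [263, 152, 372, 212])]
cap_blue []
card_blue [(0.84, [456, 230, 468, 252])]
card_yellow [(0.5, [408, 223, 423, 249])]
card_green [(0.86, [437, 178, 486, 190]), (0.76, [430, 227, 445, 251]), (0.71, [419, 275, 457, 300])]
side 407.79995879888844 407.79995879888844 314.7727685441114 196.77276123692963 -0.06071049756200492 [[-0.726, -0.505, 0.466, 0.124], [-0.687, 0.547, -0.478, 0.444], [-0.013, -0.668, -0.744, 0.807], [0.0, 0.0, 0.0, 1.0]] 2
puller [(0.66, [346, 231, 381, 272])]
pad [(0.63, [331, 234, 386, 278])]
tray [(0.78, [185, 283, 280, 372]), (0.37, [383, 164, 404, 188])]
stand [(0.64, [374, 165, 434, 201])]
carrier [(0.61, [263, 189, 351, 243]), (0.61, [183, 280, 286, 371])]
cap_blue [(0.7, [270, 199, 295, 224])]
card_blue [(0.75, [411, 146, 430, 172])]
card_yellow [(0.69, [386, 161, 405, 190])]
card_green [(0.86, [428, 162, 449, 208]), (0.74, [375, 116, 393, 159]), (0.71, [396, 153, 414, 181]), (0.24, [384, 163, 403, 189])]
```

View pics/top0.png

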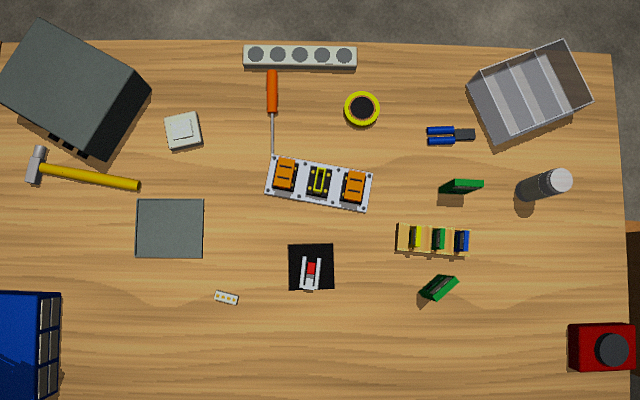

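View pics/side0.png

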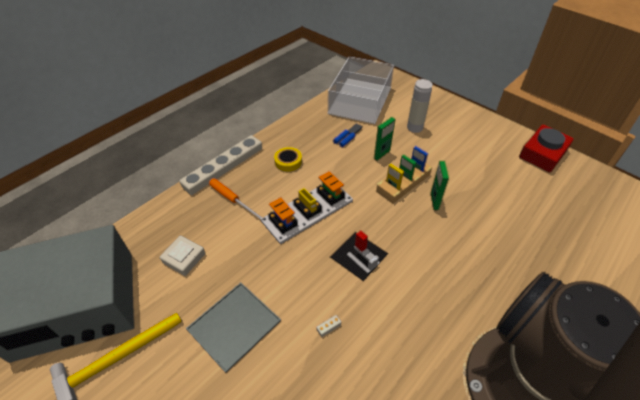

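```bash
cat > h.py <<'E'
from station import *
import cv2,numpy as np
from scipy.spatial.transform import Rotation as Ro
def snap(n):
    """picture with camera pose T (world)"""
    s=get_state(); f=grab_frame(n)
    if n=="wrist":
        A=np.eye(4);A[:3,:3]=Ro.from_euler("xyz",s["ee_rot"]).as_matrix();A[:3,3]=s["eef_pos"]
        f["T"]=A@f["hand_eye"]
    f["K"]=np.array([[f["fx"],0,f["cx"]],[0,f["fy"],f["cy"]],[0,0,1]]);f["D"]=np.array([f["k1"],0,0,0.])
    return f
def world(f,uv,z):
    uv=np.array(uv,float).reshape(-1,1,2)
    n=cv2.undistortPoints(uv,f["K"],f["D"]).reshape(-1,2)
    d=np.c_[n,np.ones(len(n))]@f["T"][:3,:3].T;o=f["T"][:3,3]
    return o+d*((z-o[2])/d[:,2])[:,None]
def pix(f,P):
    M=np.linalg.inv(f["T"]);P=np.array(P,float).reshape(-1,3)
    return cv2.projectPoints(P@M[:3,:3].T+M[:3,3],np.zeros(3),np.zeros(3),f["K"],f["D"])[0].reshape(-1,2)
def rect(f,mask,z):
    """min-area rectangle of a mask on plane z: centre, sizes, angle(deg) of long side"""
    c=max(cv2.findContours(mask.astype(np.uint8),0,2)[0],key=cv2.contourArea).reshape(-1,2)
    w=world(f,c,z)[:,:2]
    (cx,cy),(a,b),t=cv2.minAreaRect((w*1000).astype(np.float32))
    if a<b:a,b,t=b,a,t+90
    return np.round([cx,cy,a,b,(t+90)%180-90],1)
def best(f,o,z,k=0):
    r=regions_of(f,o)
    return rect(f,r[k]["pixels"],z) if len(r)>k else None
E
python3 - <<'E'
from h import *
f=snap("top")
for o,z in [("carrier",.012),("stand",.03),("tray",.004),("pad",0)]: print(o,best(f,o,z))
i=f["img"]
a=cv2.resize(i[230:300,275:345],None,fx=5.7,fy=5.7,interpolation=2)
b=cv2.resize(i[145:215,255:380],None,fx=5.7*70/125,fy=5.7*70/125,interpolation=2)
c=cv2.resize(i[170:305,390:490],None,fx=2.95,fy=2.95,interpolation=2)
H=400
pad=lambda x:cv2.copyMakeBorder(x,0,H-x.shape[0],0,0,0)
im=np.hstack([pad(a[:400]),pad(c[:400])])
cv2.imwrite("pics/c1.png",im)
E
```

```text
carrier [609.4 -24.2 231.   94.2  79.9]
stand [ 484.6 -272.4  165.1   65.6   84.9]
tray [506.6 304.5 153.3 130.6 -89. ]
pad [426.5  -8.7 100.9 100.1 -89.3]
```

View pics/c1.png

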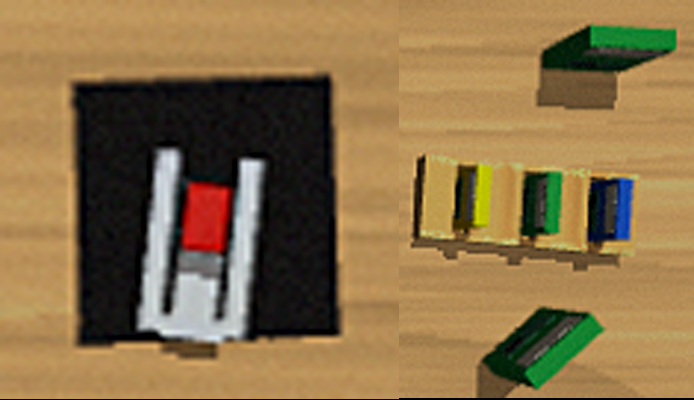

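>>> drive_tool(
  rows=[
    [[0.33,-1,0.2],0.1,1],
    [[0.33,-1,0.2],0.1,1],
    [[0.33,-1,0.2],0.1,1],
    [[0.33,-1,0.2],0.1,1],
    [[0.33,-1,0.2],0.1,1],
    [[0.33,-1,0.2],0.1,1],
    [[0.33,-1,0.2],0.1,1],
    [[0.33,-1,0.2],0.1,1],
  ],
)

```text
t: 2.05
eef_pos: [0.3588, 0.3211, 0.2614]
ee_rot: [-1.574, 0.001, 2.902]
force: [0.5, 0.6, -0.1]
width: 0.0879
```

>>> drive_tool(
  rows=[
    [[0.2,-1,0],0.084,1],
    [[0.2,-1,0],0.084,1],
    [[0.2,-1,0],0.084,1],
    [[0.2,-1,0],0.084,1],
    [[0.2,-1,0],0.084,1],
    [[0.2,-1,0],0.084,1],
    [[0.2,-1,0],0.084,1],
    [[0.2,-1,0],0.084,1],
    [[0.2,-1,0],0.084,1],
  ],
)

```text
t: 2.95
eef_pos: [0.4181, 0.024, 0.2596]
ee_rot: [-1.571, -0.0, 3.037]
force: [0.2, -0.1, -0.8]
width: 0.088
```

```bash
python3 - <<'E'
from h import *
f=snap("wrist");cv2.imwrite("pics/w1.png",f["img"]);print(f["fx"],np.round(f["T"],3).tolist(),get_state()["q"].round(2))
for o in ["puller","puller_handle","pad","carrier","cap_blue","bay_yellow_top"]:
    print(o,[(round(r["confidence"],2),[int(v) for v in r["box"]]) for r in regions_of(f,o)])
E
```

```text
291.5848552446998 [[-0.105, -0.956, -0.275, 0.492], [-0.994, 0.101, 0.029, 0.016], [-0.0, 0.277, -0.961, 0.444], [0.0, 0.0, 0.0, 1.0]] [ 0.53 -0.12 -0.41 -0.   -1.28  0.93]
puller [(0.74, [328, 151, 353, 197])]
puller_handle [(0.8, [325, 149, 350, 198]), (0.23, [526, 81, 573, 117])]
pad [(0.74, [301, 122, 375, 195])]
carrier [(0.7, [251, 0, 428, 68])]
cap_blue [(0.95, [264, 0, 294, 43])]
bay_yellow_top [(0.93, [322, 0, 360, 52]), (0.73, [62, 77, 184, 179])]
```

View pics/w1.png

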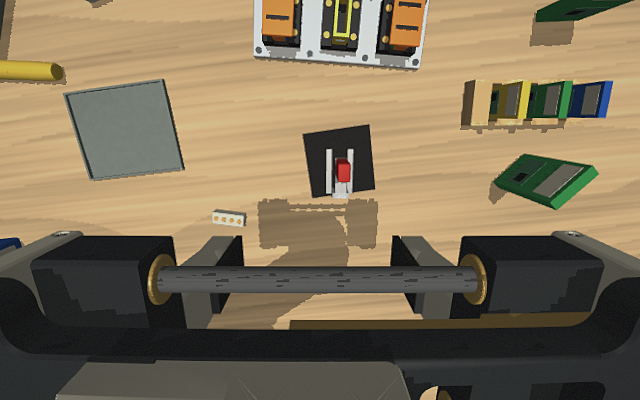

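```bash
python3 - <<'E'
from h import *
f=snap("top")
p=world(f,[[304.3,256.5],[319.6,258.1],[301.3,288.8],[316.6,289.6]],.004)[:,:2]*1000;print(p.round(1))
print("tip mid",(p[0]+p[1])/2,"back",(p[2]+p[3])/2)
d=(p[0]+p[1]-p[2]-p[3])/2;print(np.hypot(*d),np.degrees(np.arctan2(d[1],d[0])))
print("handle top",world(f,[[311.5,265.5]],.087)*1000)
g=snap("wrist");i=g["img"]
hsv=cv2.cvtColor(i,cv2.COLOR_BGR2HSV)
red=((hsv[...,0]<8)|(hsv[...,0]>172))&(hsv[...,1]>150)&(hsv[...,2]>60)
red[:, :300]=0;red[:,400:]=0;red[230:]=0;red[:100]=0
ys,xs=np.where(red);print("red box",xs.min(),xs.max(),ys.min(),ys.max())
x=cv2.resize(i[115:205,290:390],None,fx=6,fy=6,interpolation=2)
cv2.imwrite("pics/c2.png",x)
E
```

```text
[[446.9   4.1]
 [443.8 -29.4]
 [376.9   9.6]
 [375.5 -23.6]]
tip mid [445.3151591  -12.67541414] back [376.24459691  -6.98305669]
69.3047292386594 -4.711307411757666
handle top [[429.0291326  -10.93866377  87.        ]]
red box 336 349 159 181
```

View pics/c2.png

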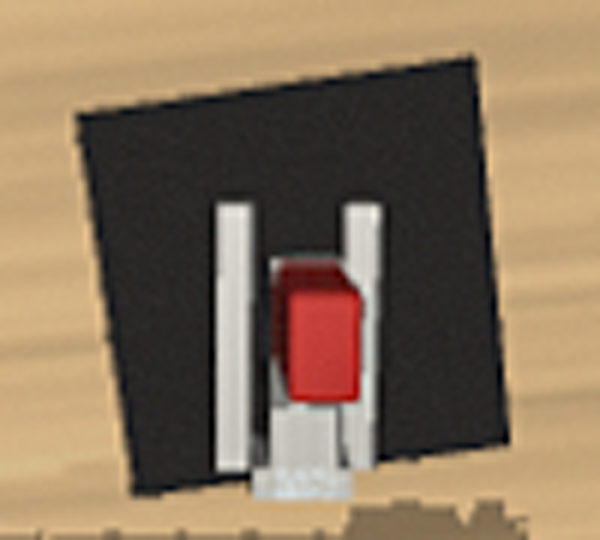

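```bash
python3 - <<'E'
from h import *
g=snap("wrist")
p=world(g,[[340,149.2],[339.3,193]],.004)*1000;print(p,np.degrees(np.arctan2(p[0,1]-p[1,1],p[0,0]-p[1,0])))
print(world(g,[[344.2,172.5]],.087)*1000,get_state()["eef_pos"],np.degrees(get_state()["ee_rot"]))
E
```

```text
[[445.64032569 -14.366088     4.        ]
 [378.62006954  -7.72085459   4.        ]] -5.662518031269461
[[425.45987905 -11.51696902  87.        ]] [0.4179748  0.02364576 0.25976134] [-8.99998732e+01 -3.82460695e-05  1.74039262e+02]
```

>>> drive_tool(
  rows=[
    [[0.02,-0.117,0],0,0.6],
    [[0.02,-0.117,-0.2],0,0.6],
    [[0.02,-0.117,-0.4],0,0.6],
    [[0.02,-0.117,-0.5],0,0.6],
    [[0.02,-0.117,-0.6],0,0.6],
    [[0.02,-0.117,-0.72],0,0.6],
    [[0.02,-0.117,-0.72],0,0.6],
    [[0.02,-0.117,-0.72],0,0],
    [[0.02,-0.117,-0.72],0,0],
    [[0.02,-0.117,-0.72],0,0],
    [[0.02,-0.117,-0.72],0,0],
    [[0.02,-0.117,-0.72],0,0],
  ],
  newtons=30,
)

```text
t: 4.65
eef_pos: [0.4245, -0.0116, 0.0446]
ee_rot: [-1.572, 0.002, 3.037]
force: [-0.0, 0.2, -0.0]
width: 0.018
```

>>> drive_tool(
  rows=[
    [[0,0,0.15],0,0],
    [[0,0,0.4],0,0],
    [[0.1,0,0.7],0,0],
    [[0.3,-0.03,0.75],-0.03,0],
    [[0.37,-0.03,0.75],-0.05,0],
    [[0.37,-0.03,0.75],-0.05,0],
    [[0.37,-0.03,0.75],-0.05,0],
    [[0.37,-0.03,0.75],-0.05,0],
  ],
)

```text
t: 5.45
eef_pos: [0.5345, -0.0208, 0.2679]
ee_rot: [-1.571, -0.002, 2.958]
force: [-1.4, -0.3, -3.5]
width: 0.0153
```

```bash
python3 - <<'E'
from h import *
f=snap("wrist");s=get_state();print(s["eef_pos"],np.degrees(s["ee_rot"]),s["width"])
cv2.imwrite("pics/w2.png",f["img"])
np.save("w2T.npy",f["T"])
for o in ["puller","carrier","cap_blue","bay_yellow_top"]:
    print(o,[(round(r["confidence"],2),[int(v) for v in r["box"]]) for r in regions_of(f,o)])
E
```

```text
[ 0.53376042 -0.02084507  0.2676711 ] [-8.99818160e+01 -1.23445161e-01  1.69475436e+02] 0.015270341761011526
puller [(0.96, [291, 182, 342, 265])]
carrier [(0.62, [228, 85, 390, 151])]
cap_blue [(0.56, [240, 91, 263, 148]), (0.35, [523, 155, 564, 196])]
bay_yellow_top [(0.68, [294, 95, 327, 142])]
```

View pics/w2.png

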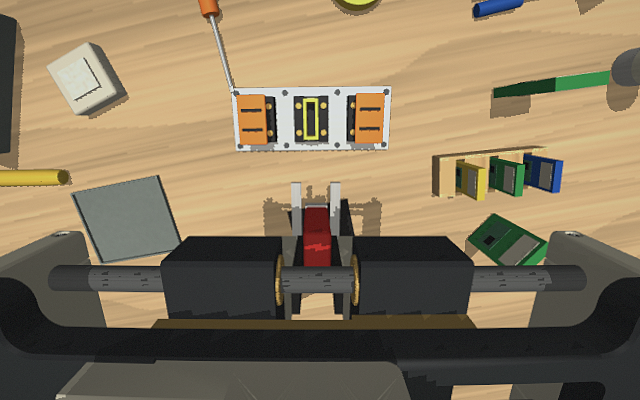

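```bash
cat >> h.py <<'E'
def caps(f,box,hr=(5,18),z=.068):
    """orange blobs inside a world xy box -> rects on plane z"""
    h=cv2.cvtColor(f["img"],cv2.COLOR_BGR2HSV)
    m=cv2.inRange(h,(hr[0],150,60),(hr[1],255,255))
    n,l,st,c=cv2.connectedComponentsWithStats(m)
    for k in range(1,n):
        if st[k,4]>60:
            r=rect(f,l==k,z)
            if box[0]<r[0]<box[1] and box[2]<r[1]<box[3]: print(r,st[k])
E
python3 - <<'E'
from h import *
for n in("wrist","top"):
    f=snap(n);print(n)
    caps(f,(500,700,-150,150));print("yellow");caps(f,(550,680,-80,60),(22,34),.062)
    print("carrier",best(f,"carrier",.012))
    if n=="wrist":
        w=world(f,[[236,88],[391.5,87],[387.5,151.5],[233.5,151.5]],.012)*1000;print(w.round(1),w.mean(0))
        cv2.imwrite("pics/c3.png",np.vstack([cv2.resize(f["img"][75:160,220:400],None,fx=4,fy=4,interpolation=2)]))
        z=get_state()["eef_pos"][2]-.044+.004
        p=world(f,[[297,182.5],[334.5,182.5]],z)*1000;print("tips",p)
        s=get_state();yaw=s["ee_rot"][2]-np.pi;d=p.mean(0)[:2]-s["eef_pos"][:2]*1000
        print("tip in puller axes",np.cos(yaw)*d[0]+np.sin(yaw)*d[1],-np.sin(yaw)*d[0]+np.cos(yaw)*d[1])
E
```

```text
wrist
[596.8 -99.9  60.1  36.1 -10.2] [ 355   93   30   50 1271]
[622.1  46.   61.2  35.8  -9.9] [ 237   94   31   51 1261]
yellow
carrier [609.8 -27.7 229.4  91.1  80.3]
[[ 670.5   70.2   12. ]
 [ 631.6 -147.1   12. ]
 [ 542.2 -130.5   12. ]
 [ 584.3   96.6   12. ]] [607.16290334 -27.71170793  12.        ]
tips [[563.23891089 -10.83944212 228.70003561]
 [557.89181857 -39.68973292 228.70003561]]
tip in puller axes 26.5320542649265 0.29624649221306587
top
yellow
carrier [ 554.3 -118.    24.3   17.8   89.9]
```

View pics/c3.png

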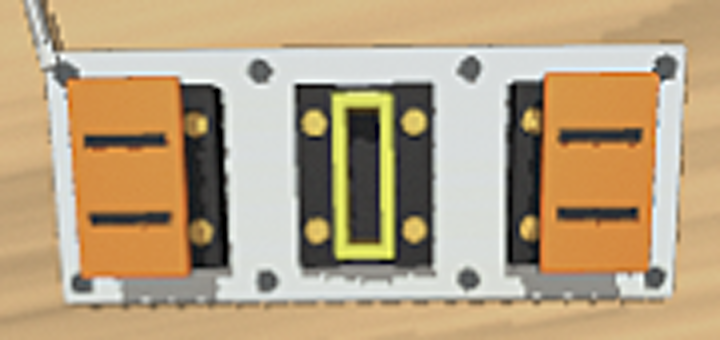

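>>> drive_tool(
  rows=[
    [[0.03,0.15,0],0.006,0],
    [[0.066,0.266,0],0.006,0],
    [[0.066,0.266,-0.1],0.006,0],
    [[0.066,0.266,-0.25],0.006,0],
    [[0.066,0.266,-0.4],0.006,0],
    [[0.066,0.266,-0.5],0.006,0],
    [[0.066,0.266,-0.56],0.006,0],
    [[0.066,0.266,-0.576],0.006,0],
    [[0.066,0.266,-0.576],0.006,0],
    [[0.066,0.266,-0.576],0.006,0],
  ],
)

```text
t: 6.9
eef_pos: [0.5557, 0.0593, 0.0972]
ee_rot: [-1.572, 0.002, 2.968]
force: [0.5, 0.3, -1.5]
width: 0.0153
```

```bash
python3 - <<'E'
from h import *
f=snap("wrist");s=get_state();print(s["eef_pos"],np.degrees(s["ee_rot"]),s["width"],s["force"])
caps(f,(500,700,-150,150))
g=snap("side");caps(g,(500,700,-150,150))
cv2.imwrite("pics/w3.png",np.hstack([cv2.resize(f["img"][0:230,190:450],(400,354)),cv2.resize(g["img"][170:260,250:350],(393,354),interpolation=2)]))
E
```

```text
[0.55584326 0.0593742  0.09745461] [-9.00674935e+01  1.24903886e-01  1.70052630e+02] 0.015506826636289807 [ 0.41809038 -0.07269454 -1.83124243]
[622.6  47.1  60.2  35.8 -10. ] [ 291   84   52   88 4012]
[597.2 -97.6  61.1  39.6  -9.7] [ 489   85   66   88 4073]
[620.8 -96.3  29.2  22.   78.1] [317 172  13   9  75]
[574.8 -93.9  54.5  38.8 -11.6] [324 178  20  17 187]
[602.8  59.2  52.5  27.2 -12.7] [274 205  19  18 156]
```

View pics/w3.png

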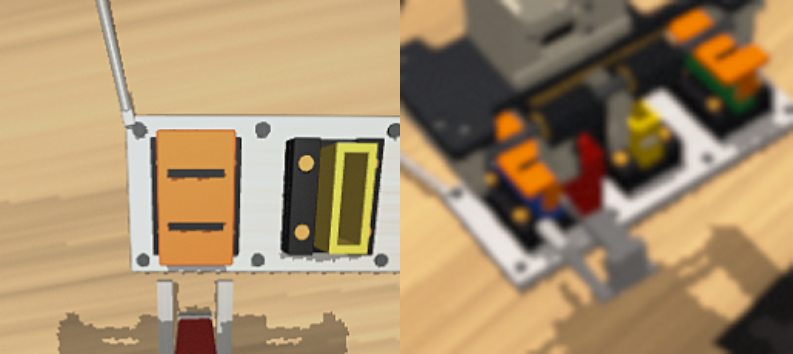

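>>> drive_tool(
  rows=[
    [[0,0,-0.005],0,0],
    [[0.05,-0.01,-0.005],0,0],
    [[0.1,-0.02,-0.005],0,0],
    [[0.15,-0.029,-0.005],0,0],
    [[0.212,-0.041,-0.005],0,0],
    [[0.212,-0.041,-0.005],0,0],
    [[0.212,-0.041,-0.005],0,0],
  ],
)

```text
t: 7.7
eef_pos: [0.6183, 0.0466, 0.0944]
ee_rot: [-1.571, -0.0, 2.967]
force: [-1.4, 0.3, -2.1]
width: 0.0156
```

No unexpected forces. Pull straight up.

>>> drive_tool(
  rows=[
    [[0,0,0.02],0,0],
    [[0,0,0.04],0,0],
    [[0,0,0.06],0,0],
    [[0,0,0.08],0,0],
    [[0,0,0.1],0,0],
    [[0,0,0.15],0,0],
    [[0,0,0.22],0,0],
    [[0,0,0.3],0,0],
    [[0,0,0.36],0,0],
    [[0,0,0.36],0,0],
    [[0,0,0.36],0,0],
  ],
  newtons=45,
)

```text
t: 8.8
eef_pos: [0.6183, 0.0469, 0.2027]
ee_rot: [-1.572, 0.001, 2.968]
force: [0.4, -0.7, -2.7]
width: 0.0151
```

```bash
python3 - <<'E'
from h import *
f=snap("wrist");s=get_state();print(s["eef_pos"],np.degrees(s["ee_rot"]),s["width"],s["force"])
g=snap("side");t=snap("top");print("tray",best(t,"tray",.006),[ (r["confidence"],r["box"]) for r in regions_of(t,"tray")])
z=s["eef_pos"][2]-.0446+.004
caps(f,(500,750,-150,150),z=z+.006)
cv2.imwrite("pics/w4.png",np.hstack([cv2.resize(f["img"][0:270,170:470],(393,354)),cv2.resize(g["img"][150:260,230:350],(386,354),interpolation=2)]))
E
```

```text
[0.61782836 0.04672051 0.20178044] [-9.00012889e+01 -5.28506799e-02  1.70028519e+02] 0.015007927121901231 [ 0.45145049  0.56206779 -2.76248197]
tray [506.5 303.1 151.5 134.7 -89. ] [(0.71, [134.7, 199.8, 205.2, 258.8])]
[627.7 -58.   43.4  25.5 -10. ] [ 430  155   38   56 1628]
[630.   45.7  56.2  34.1 -10.1] [ 293  167   45   70 1885]
```

View pics/w4.png

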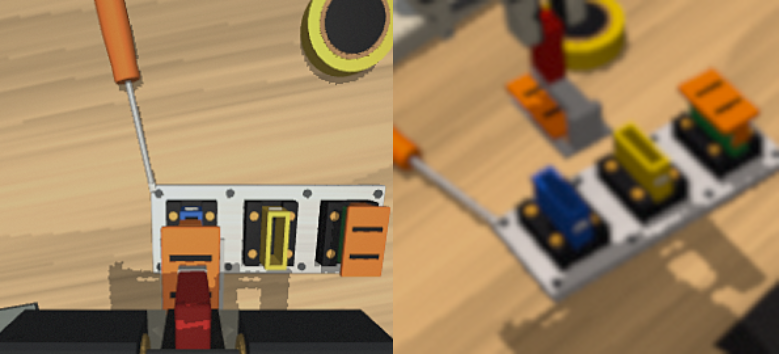

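>>> drive_tool(
  rows=[
    [[-0.02,0.05,0],0.01,0],
    [[-0.05,0.14,0],0.03,0],
    [[-0.09,0.25,0],0.04,0],
    [[-0.13,0.36,0],0.05,0],
    [[-0.18,0.47,0],0.06,0],
    [[-0.22,0.58,0],0.07,0],
    [[-0.26,0.69,0],0.08,0],
    [[-0.3,0.8,0],0.09,0],
    [[-0.34,0.9,0],0.1,0],
    [[-0.36,0.96,0],0.111,0],
    [[-0.367,0.977,0],0.111,0],
    [[-0.367,0.977,0],0.111,0],
  ],
)

```text
t: 10.25
eef_pos: [0.5078, 0.3403, 0.2021]
ee_rot: [-1.57, -0.0, -3.14]
force: [-0.6, -1.3, -1.6]
width: 0.0151
```

>>> drive_tool(
  rows=[
    [[0,0,-0.06],0,0],
    [[0,0,-0.15],0,0],
    [[0,0,-0.25],0,0],
    [[0,0,-0.34],0,0],
    [[0,0,-0.4],0,0],
    [[0,0,-0.43],0,0],
    [[0,0,-0.455],0,0],
    [[0,0,-0.477],0,0],
    [[0,0,-0.477],0,0],
    [[0,0,-0.477],0,0],
  ],
)

```text
t: 11.25
eef_pos: [0.5087, 0.3401, 0.06]
ee_rot: [-1.571, 0.001, -3.141]
force: [0.4, -0.1, -1.5]
width: 0.0151
```

```bash
python3 - <<'E'
from h import *
f=snap("wrist");s=get_state();print(s["eef_pos"],np.degrees(s["ee_rot"]),s["width"],s["force"])
g=snap("side")
caps(f,(400,650,150,450),z=.031)
cv2.imwrite("pics/w5.png",np.hstack([cv2.resize(f["img"][0:270,170:470],(393,354)),cv2.resize(g["img"][260:380,170:300],(386,354),interpolation=2)]))
E
```

```text
[0.50873258 0.34017172 0.06017386] [-9.00507698e+01  5.45489616e-02 -1.79964726e+02] 0.014832450704778144 [-0.10890403 -0.35206542 -1.9911433 ]
[5.203e+02 3.378e+02 5.240e+01 3.490e+01 1.000e-01] [ 296  171   47   67 1875]
```

View pics/w5.png

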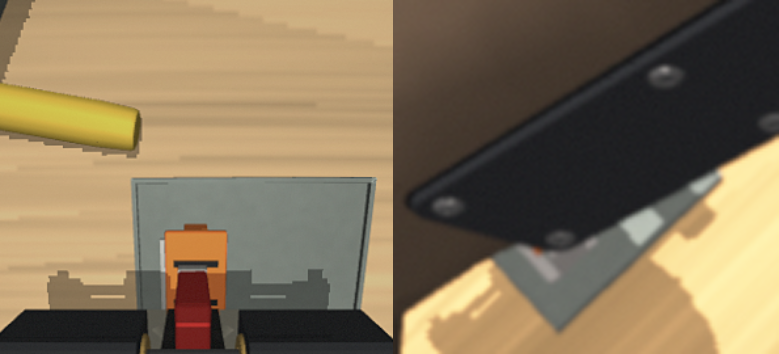

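>>> drive_tool(
  rows=[
    [[-0.03,0,0],0,0],
    [[-0.08,0,0],0,0],
    [[-0.14,0,0],0,0],
    [[-0.2,0,0],0,0],
    [[-0.26,0,0],0,0],
    [[-0.28,0,0],0,0],
    [[-0.28,0,0.1],0,0],
    [[-0.28,0,0.25],0,0],
    [[-0.28,0,0.4],0,0],
    [[-0.28,0,0.5],0,0],
    [[-0.28,0,0.5],0,0],
  ],
)

```text
t: 12.45
eef_pos: [0.4258, 0.3419, 0.2148]
ee_rot: [-1.578, 0.006, -3.14]
force: [0.5, 1.2, -2.3]
width: 0.0152
```

```bash
python3 - <<'E'
from h import *
f=snap("wrist");s=get_state();print(s["eef_pos"],np.degrees(s["ee_rot"]),s["width"],s["force"])
caps(f,(400,650,150,450),z=.031);print(best(f,"tray",.006))
E
```

```text
[0.42462616 0.34088012 0.21186558] [-9.02525239e+01  1.62029584e-01 -1.79949076e+02] 0.01512078147150096 [-1.42783673  0.20613299 -3.51455013]
[511.6 337.7  60.3  34.4   0. ] [ 307   84   29   53 1381]
[506.6 302.4 151.9 132.2 -90. ]
```

>>> drive_tool(
  rows=[
    [[0.03,-0.12,0],-0.02,0],
    [[0.07,-0.28,0],-0.04,0],
    [[0.11,-0.44,0],-0.07,0],
    [[0.16,-0.6,0],-0.09,0],
    [[0.2,-0.75,0],-0.111,0],
    [[0.24,-0.9,0],-0.111,0],
    [[0.26,-1,0],-0.111,0],
    [[0.26,-1,0],-0.111,0],
    [[0.26,-1,0],-0.111,0],
  ],
)

```text
t: 13.45
eef_pos: [0.5014, 0.039, 0.2078]
ee_rot: [-1.57, -0.002, 2.966]
force: [-0.4, 0.3, -1.3]
width: 0.0151
```

>>> drive_tool(
  rows=[
    [[0.03,-0.15,0],0,0],
    [[0.06,-0.3,0],0,0],
    [[0.084,-0.432,0],0,0],
    [[0.084,-0.432,-0.05],0,0],
    [[0.084,-0.432,-0.15],0,0],
    [[0.084,-0.432,-0.3],0,0],
    [[0.084,-0.432,-0.37],0,0],
    [[0.084,-0.432,-0.392],0,0],
    [[0.084,-0.432,-0.392],0,0],
    [[0.084,-0.432,-0.392],0,0],
  ],
)

```text
t: 14.45
eef_pos: [0.5286, -0.0892, 0.0929]
ee_rot: [-1.571, 0.002, 2.969]
force: [0.4, 0.7, -2.2]
width: 0.015
```

```bash
python3 - <<'E'
from h import *
f=snap("wrist");s=get_state();print(s["eef_pos"],np.degrees(s["ee_rot"]),s["width"],s["force"])
caps(f,(500,700,-150,150))
z=s["eef_pos"][2]-.0446+.004
i=f["img"];cv2.imwrite("pics/w6.png",cv2.resize(i[60:230,230:400],None,fx=3,fy=3))
E
```

```text
[ 0.52872642 -0.08923677  0.09316639] [-9.00290319e+01  1.32062973e-01  1.70094107e+02] 0.014989358805512693 [-0.29701062 -0.57937975 -1.29415818]
[ 596.3 -100.7   60.2   35.9   -9.9] [ 289   82   54   90 4165]
```

View pics/w6.png

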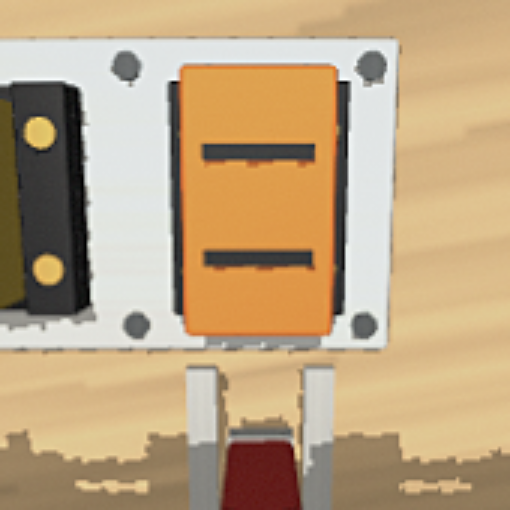

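>>> drive_tool(
  rows=[
    [[0,0,0.004],0,0],
    [[0.05,-0.009,0.004],0,0],
    [[0.1,-0.018,0.004],0,0],
    [[0.15,-0.026,0.004],0,0],
    [[0.212,-0.036,0.004],0,0],
    [[0.212,-0.036,0.004],0,0],
    [[0.212,-0.036,0.004],0,0],
  ],
)

```text
t: 15.2
eef_pos: [0.5913, -0.1006, 0.0934]
ee_rot: [-1.571, 0.001, 2.967]
force: [-0.6, -0.6, -1.8]
width: 0.0152
```

>>> drive_tool(
  rows=[
    [[0,0,0.02],0,0],
    [[0,0,0.04],0,0],
    [[0,0,0.06],0,0],
    [[0,0,0.08],0,0],
    [[0,0,0.1],0,0],
    [[0,0,0.15],0,0],
    [[0,0,0.22],0,0],
    [[0,0,0.3],0,0],
    [[0,0,0.36],0,0],
    [[0,0,0.36],0,0],
    [[0,0,0.36],0,0],
  ],
)

```text
t: 16.3
eef_pos: [0.591, -0.1005, 0.2011]
ee_rot: [-1.571, 0.001, 2.968]
force: [0.2, 0.4, -3.1]
width: 0.0151
```

```bash
python3 - <<'E'
from h import *
f=snap("wrist");s=get_state();print(s["eef_pos"],np.degrees(s["ee_rot"]),s["width"],s["force"])
z=s["eef_pos"][2]-.0446+.004
caps(f,(500,750,-150,150),z=z+.006)
h=cv2.cvtColor(f["img"],cv2.COLOR_BGR2HSV)
g=snap("side");print("side at bay plane");caps(g,(450,700,-200,150))
E
```

```text
[ 0.59053701 -0.10047352  0.20027954] [-9.00113874e+01 -5.21202665e-02  1.70026609e+02] 0.015238965596629184 [ 0.18045215 -0.31714437 -2.05804541]
[744.7   1.1  42.9  16.7   1.2] [ 109    0   43   65 1479]
[ 603.5 -101.8   57.7   34.2  -10.2] [ 293  165   45   72 1963]
side at bay plane
[ 660.7 -165.9   81.9   29.5  -14.2] [318 145  21  20 200]
```

>>> drive_tool(
  rows=[
    [[-0.01,0.05,0],0.01,0],
    [[-0.03,0.14,0],0.03,0],
    [[-0.05,0.25,0],0.04,0],
    [[-0.08,0.36,0],0.05,0],
    [[-0.1,0.47,0],0.06,0],
    [[-0.13,0.58,0],0.08,0],
    [[-0.15,0.69,0],0.1,0],
    [[-0.18,0.8,0],0.111,0],
    [[-0.2,0.9,0],0.111,0],
    [[-0.22,0.96,0],0.111,0],
    [[-0.22,0.99,0],0.111,0],
    [[-0.22,1,0],0.111,0],
  ],
)

```text
t: 17.6
eef_pos: [0.5246, 0.2003, 0.2003]
ee_rot: [-1.57, -0.001, -3.139]
force: [1.0, -0.4, -2.4]
width: 0.0153
```

>>> drive_tool(
  rows=[
    [[-0.02,0.08,0],0,0],
    [[-0.04,0.18,0],0,0],
    [[-0.055,0.228,0],0,0],
    [[-0.055,0.228,-0.05],0,0],
    [[-0.055,0.228,-0.14],0,0],
    [[-0.055,0.228,-0.24],0,0],
    [[-0.055,0.228,-0.34],0,0],
    [[-0.055,0.228,-0.4],0,0],
    [[-0.055,0.228,-0.44],0,0],
    [[-0.055,0.228,-0.47],0,0],
    [[-0.055,0.228,-0.47],0,0],
    [[-0.055,0.228,-0.47],0,0],
  ],
)

```text
t: 18.8
eef_pos: [0.5091, 0.268, 0.0606]
ee_rot: [-1.571, 0.001, -3.141]
force: [0.4, 0.8, -1.2]
width: 0.0148
```

```bash
python3 - <<'E'
from h import *
f=snap("wrist");s=get_state();print(s["eef_pos"],np.degrees(s["ee_rot"]),s["width"],s["force"])
caps(f,(400,650,150,450),z=.031)
E
```

```text
[0.50925859 0.26823499 0.0609548 ] [-9.00556849e+01  7.34021211e-02 -1.79964379e+02] 0.015509485066364681 [ 0.33054433  0.17336413 -0.94388568]
[ 5.206e+02  2.663e+02  5.250e+01  3.510e+01 -1.000e-01] [ 295  171   48   67 1875]
[5.206e+02 3.368e+02 5.110e+01 3.570e+01 1.000e-01] [ 201  172   51   65 2582]
```

Same as before; withdraw, lift, and head to the pad (centre 426, −9; puller origin about 424, −11).

>>> drive_tool(
  rows=[
    [[-0.03,0,0],0,0],
    [[-0.08,0,0],0,0],
    [[-0.14,0,0],0,0],
    [[-0.2,0,0],0,0],
    [[-0.26,0,0],0,0],
    [[-0.28,0,0],0,0],
    [[-0.28,0,0.1],0,0],
    [[-0.28,0,0.25],0,0],
    [[-0.28,0,0.4],0,0],
    [[-0.28,0,0.5],0,0],
    [[-0.28,0,0.5],0,0],
  ],
)

```text
t: 19.95
eef_pos: [0.4263, 0.2698, 0.2153]
ee_rot: [-1.578, 0.007, -3.14]
force: [1.0, 0.3, -2.5]
width: 0.015
```

```bash
python3 - <<'E'
from h import *
f=snap("wrist");s=get_state();print(s["eef_pos"],np.degrees(s["ee_rot"]),s["width"],s["force"])
caps(f,(400,650,150,450),z=.031);print(best(f,"tray",.006))
t=snap("top");print("pad",best(t,"pad",0))
E
```

```text
[0.42504883 0.26883982 0.21244629] [ -90.25100546    0.18996966 -179.94813225] 0.015475226125840581 [-0.52223483 -0.59865769 -2.16709277]
[511.1 337.1  60.6  35.6  -0. ] [ 246   85   32   53 1410]
[ 5.122e+02  2.664e+02  6.060e+01  3.460e+01 -5.000e-01] [ 306   84   30   53 1394]
[507.3 302.7 151.  129.8 -89.9]
pad [426.5 -10.  102.7 100.2 -89.4]
```

>>> drive_tool(
  rows=[
    [[0.003,-0.14,0],0,0],
    [[0.006,-0.3,0],0,0],
    [[0.01,-0.46,0],0,0],
    [[0.014,-0.62,0],0,0],
    [[0.017,-0.78,0],0,0],
    [[0.017,-0.9,0],0,0],
    [[0.017,-0.93,-0.03],0,0],
    [[0.017,-0.93,-0.15],0,0],
    [[0.017,-0.93,-0.3],0,0],
    [[0.017,-0.93,-0.44],0,0],
    [[0.017,-0.93,-0.53],0,0],
    [[0.017,-0.93,-0.53],0,0],
  ],
)

```text
t: 21.35
eef_pos: [0.428, -0.0118, 0.0477]
ee_rot: [-1.568, -0.005, -3.141]
force: [0.4, -0.1, -1.8]
width: 0.0152
```

>>> drive_tool(
  rows=[
    [[0,0,0],0,0],
    [[0,0,0],0,0],
  ],
)

```text
t: 21.55
eef_pos: [0.4293, -0.0111, 0.0506]
ee_rot: [-1.57, -0.001, -3.141]
force: [-0.7, 0.2, -2.2]
width: 0.0152
```

>>> drive_tool(
  rows=[
    [[0,0,-0.01],0,0],
    [[0,0,-0.017],0,0],
    [[0,0,-0.02],0,0],
    [[0,0,-0.02],0,0],
    [[0,0,-0.02],0,0],
  ],
)

```text
t: 22.05
eef_pos: [0.4304, -0.0109, 0.0458]
ee_rot: [-1.571, 0.002, -3.141]
force: [-2.5, 0.9, 6.9]
width: 0.0152
```

>>> drive_tool(
  rows=[
    [[0,0,0],0,0.5],
    [[0,0,0],0,0.5],
    [[0,0,0],0,0.5],
    [[0,0,0],0,0.5],
    [[0,0,0.1],0,0.5],
    [[0,0,0.25],0,0.5],
    [[0,0,0.4],0,0.5],
    [[0,0,0.55],0,0.5],
    [[0,0,0.7],0,0.5],
    [[0,0,0.7],0,0.5],
    [[0,0,0.7],0,0.5],
  ],
)

```text
t: 23.15
eef_pos: [0.4301, -0.0109, 0.2559]
ee_rot: [-1.572, 0.002, -3.141]
force: [-0.4, 0.3, -1.2]
width: 0.0436
```

```bash
python3 - <<'E'
from h import *
f=snap("wrist");s=get_state();print(s["eef_pos"],np.degrees(s["ee_rot"]),s["width"],s["force"])
t=snap("top")
print([(r["confidence"],np.round(r["box"])) for r in regions_of(t,"puller")],[(r["confidence"],np.round(r["box"])) for r in regions_of(f,"puller")])
print("stand",best(t,"stand",.03),best(f,"stand",.03),[(r["confidence"],np.round(r["box"])) for r in regions_of(f,"stand")])
im=np.hstack([cv2.resize(f["img"][60:220,280:640],(600,267)),]);b=cv2.resize(t["img"][190:300,270:480],(600,314),interpolation=2)
cv2.imwrite("pics/w7.png",np.vstack([im,b]))
E
```

```text
[ 0.42933184 -0.01115223  0.25465155] [-9.00275473e+01 -9.19182532e-03 -1.79984505e+02] 0.043821075403035446 [-0.70921297 -0.38598883 -1.139255  ]
[] [(0.87, array([305., 154., 334., 204.]))]
stand [ 486.4 -271.5  163.6   62.5   84.4] [ 487.3 -270.2  173.3   63.1   85.6] [(0.88, array([441., 106., 569., 163.])), (0.35, array([283., 138., 352., 204.]))]
```

View pics/w7.png

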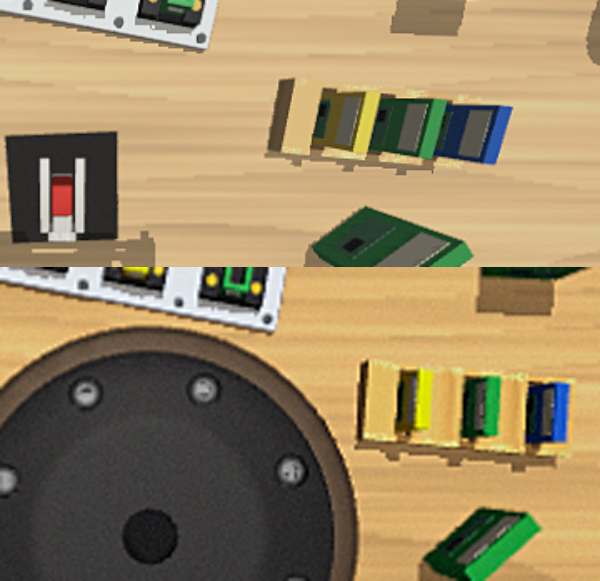

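>>> drive_tool(
  rows=[
    [[0,-0.1,0.1],0,0.34],
    [[0,-0.25,0.1],-0.02,0.34],
    [[0,-0.4,0.1],-0.03,0.34],
    [[0,-0.55,0.1],-0.055,0.34],
    [[0,-0.7,0.1],-0.055,0.34],
    [[0,-0.867,0.1],-0.055,0.34],
    [[0,-0.867,0.1],-0.055,0.34],
    [[0,-0.867,0.1],-0.055,0.34],
  ],
)

```text
t: 24.3
eef_pos: [0.429, -0.2725, 0.2839]
ee_rot: [-1.571, -0.002, 3.052]
force: [-0.0, -0.1, -0.3]
width: 0.0295
```

```bash
cat >> h.py <<'E'
HUE=dict(yellow=((22,120,110),(34,255,255)),green=((50,120,40),(85,255,255)),blue=((105,120,50),(125,255,255)))
E
python3 - <<'E'
from h import *
f=snap("wrist");s=get_state();print(s["eef_pos"],np.degrees(s["ee_rot"]),s["width"],s["force"])
t=snap("top")
for n,g in (("w",f),("t",t)):
  for c in HUE:
    for r in regions_of(g,"card_"+c):print(n,c,round(r["confidence"],2),np.round(r["box"]),rect(g,r["pixels"],.09))
cv2.imwrite("pics/w8.png",f["img"][:260,:])
E
```

```text
[ 0.42932449 -0.27147025  0.28420879] [-9.00187641e+01 -8.52859250e-02  1.74991082e+02] 0.030126372821743873 [0.06139742 1.5442917  0.60004852]
w yellow 0.84 [275. 117. 287. 150.] [ 490.2 -231.    39.6   17.1   -4.5]
w yellow 0.71 [343. 115. 360. 150.] [ 483.7 -323.3   38.2   17.1   -5.5]
w green 0.86 [322.  17. 382.  58.] [ 593.7 -326.8   69.6   40.7   87.7]
w green 0.55 [312. 117. 318. 148.] [ 486.6 -277.    40.7   10.2   -5. ]
w green 0.55 [301. 176. 343. 235.] [ 388.9 -271.2   81.    37.4  -48.2]
w blue 0.61 [347. 119. 363. 153.] [ 482.5 -323.3   40.7   17.2   -5.2]
t green 0.67 [304. 165. 330. 199.] [600.  -23.4  60.4  44.9  -8.6]
t green 0.49 [425. 127. 475. 146.] [ 702.2 -298.5  103.5   38.8  -88.7]
t blue 0.17 [161. 113. 205. 153.] [702.4 259.5  81.3  74.8  15.7]
```

View pics/w8.png

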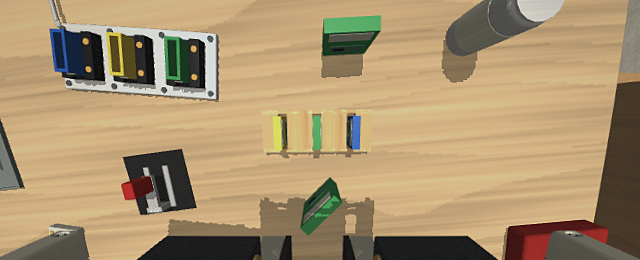

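>>> drive_tool(
  rows=[
    [[0.1,0.07,0],0.005,0.34],
    [[0.203,0.147,0],0.005,0.34],
    [[0.203,0.147,-0.15],0.005,0.34],
    [[0.203,0.147,-0.3],0.005,0.34],
    [[0.203,0.147,-0.45],0.005,0.34],
    [[0.203,0.147,-0.6],0.005,0.34],
    [[0.203,0.147,-0.7],0.005,0.34],
    [[0.203,0.147,-0.777],0.005,0.34],
    [[0.203,0.147,-0.777],0.005,0.34],
    [[0.203,0.147,-0.777],0.005,0],
  ],
  newtons=15,
)

```text
t: 25.7
eef_pos: [0.491, -0.227, 0.0524]
ee_rot: [-1.57, -0.0, 3.065]
force: [0.7, 0.3, 0.3]
width: 0.0258
```

>>> drive_tool(
  rows=[
    [[0,0,0],0,0],
    [[0,0,0],0,0],
    [[0,0,0],0,0],
  ],
  newtons=25,
)

```text
t: 26.0
eef_pos: [0.4917, -0.2274, 0.0534]
ee_rot: [-1.57, 0.003, 3.064]
force: [-0.7, 0.3, 4.2]
width: 0.0096
```

>>> drive_tool(
  rows=[
    [[0,0,0.06],0,0],
    [[0,0,0.15],0,0],
    [[0,0,0.27],0,0],
    [[0,0,0.4],0,0],
    [[0.06,0.1,0.45],-0.01,0],
    [[0.12,0.2,0.45],-0.02,0],
    [[0.19,0.32,0.45],-0.03,0],
    [[0.26,0.44,0.45],-0.04,0],
    [[0.33,0.56,0.45],-0.05,0],
    [[0.38,0.65,0.45],-0.063,0],
    [[0.393,0.669,0.45],-0.063,0],
    [[0.393,0.669,0.45],-0.063,0],
  ],
)

```text
t: 27.2
eef_pos: [0.6087, -0.0255, 0.1867]
ee_rot: [-1.571, -0.0, 2.966]
force: [-0.6, 0.2, -0.1]
width: 0.0094
```

```bash
cat >> h.py <<'E'
def blobs(f,c,z,amin=80):
    m=cv2.inRange(cv2.cvtColor(f["img"],cv2.COLOR_BGR2HSV),*HUE[c])
    n,l,st,_=cv2.connectedComponentsWithStats(m)
    for k in range(1,n):
        if st[k,4]>amin: print(c,rect(f,l==k,z),st[k])
E
python3 - <<'E'
from h import *
f=snap("wrist");s=get_state();print(s["eef_pos"],np.degrees(s["ee_rot"]),s["width"],s["force"])
for c in HUE: blobs(f,c,.062)
print("card top");blobs(f,"yellow",s["eef_pos"][2]-.0484+.085)
cv2.imwrite("pics/w9.png",f["img"][60:330,150:490])
E
```

```text
[ 0.60820239 -0.02644788  0.18683493] [-8.99961138e+01 -2.06412744e-02  1.69911508e+02] 0.009800102660405948 [-0.43083731 -0.98112567 -0.18083773]
yellow [ 755.7 -110.2   70.8   45.7   80.4] [ 340    0   76   54 1329]
yellow [603.6 -25.8  63.6  19.6 -11.5] [308 166  19  57 776]
yellow [545.  -15.   51.4  20.8 -10.6] [308 224  19  42 759]
yellow [613.4 337.9  43.3  20.6  80.4] [  0 231  30  17 450]
green [ 595.2 -320.   133.8   31.    76.5] [ 528  141  112   33 1928]
green [600.  -98.1  56.   24.6  -8.7] [372 161  24  51 950]
green [ 500.1 -265.3   52.5   31.9   -4.1] [520 225  29  40 487]
green [ 419.4 -238.2   56.2   43.8  -28.5] [492 292  44  36 490]
blue [ 727.7 -263.7   60.8   14.9  -87. ] [507  17  62  29 966]
blue [ 707.3 -264.9   61.5   14.7  -85.9] [508  39  62  29 918]
blue [624.8  44.   54.5  24.9 -10.1] [239 162  25  50 955]
blue [ 501.  -327.9   77.9    8.6   58.4] [561 221  52  26 240]
card top
yellow [717.2 -72.9  33.7  21.8  80.4] [ 340    0   76   54 1329]
yellow [644.7 -32.7  30.3   9.4 -11.5] [308 166  19  57 776]
yellow [616.8 -27.6  24.5   9.9 -10.6] [308 224  19  42 759]
yellow [649.4 140.7  20.7   9.8  80.4] [  0 231  30  17 450]
```

View pics/w9.png

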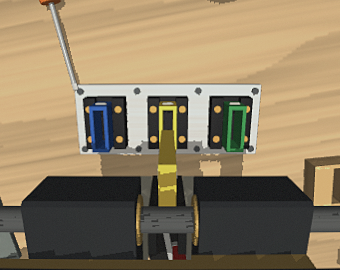

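```bash
python3 - <<'E'
from h import *
f=snap("wrist");s=get_state();h=cv2.cvtColor(f["img"],cv2.COLOR_BGR2HSV)
for r in range(160,272,2): print(r,[tuple(int(v) for v in h[r,c]) for c in (311,317,323)])
ax=np.array([np.cos(-.1763),np.sin(-.1763),0])
b=np.r_[s["eef_pos"][:2],s["eef_pos"][2]-.0484]
for z in (0,.085): print(z,pix(f,[b+ax*.021+[0,0,z],b-ax*.021+[0,0,z]]).round(1))
print("collar ends",pix(f,[np.array([.6095,-.0268,.062])+ax*.02575,np.array([.6095,-.0268,.062])-ax*.02575]).round(1))
E
```

```text
160 [(24, 23, 55), (13, 34, 52), (18, 23, 56)]
162 [(23, 142, 117), (22, 23, 163), (23, 185, 120)]
164 [(21, 93, 124), (21, 66, 143), (23, 179, 107)]
166 [(30, 150, 199), (30, 151, 201), (30, 149, 203)]
168 [(30, 149, 222), (30, 149, 228), (30, 150, 220)]
170 [(28, 154, 159), (31, 121, 78), (30, 151, 223)]
172 [(28, 160, 163), (140, 26, 29), (30, 150, 226)]
174 [(28, 157, 164), (90, 5, 49), (30, 153, 225)]
176 [(28, 160, 164), (60, 5, 51), (30, 149, 227)]
178 [(28, 160, 164), (160, 15, 52), (30, 152, 226)]
180 [(28, 159, 164), (0, 0, 49), (30, 152, 227)]
182 [(28, 160, 164), (45, 10, 49), (29, 153, 226)]
184 [(28, 160, 164), (0, 5, 47), (29, 153, 226)]
186 [(28, 162, 161), (150, 6, 46), (29, 156, 226)]
188 [(28, 158, 186), (120, 16, 47), (29, 154, 228)]
190 [(27, 160, 159), (23, 171, 103), (28, 158, 178)]
192 [(26, 163, 138), (23, 172, 114), (26, 162, 151)]
194 [(25, 160, 132), (23, 170, 114), (24, 170, 126)]
196 [(24, 166, 118), (24, 167, 113), (22, 177, 105)]
198 [(23, 169, 115), (23, 170, 114), (22, 166, 103)]
200 [(23, 169, 104), (23, 174, 114), (23, 172, 107)]
202 [(23, 164, 109
[... 1230 characters left out ...]
, 222), (26, 162, 215)]
250 [(25, 166, 172), (23, 169, 145), (27, 162, 222)]
252 [(23, 165, 151), (23, 170, 150), (23, 166, 146)]
254 [(23, 164, 154), (23, 162, 154), (23, 168, 152)]
256 [(23, 171, 152), (23, 168, 152), (23, 167, 153)]
258 [(23, 168, 153), (23, 166, 154), (23, 167, 153)]
260 [(23, 170, 153), (23, 167, 153), (23, 168, 152)]
262 [(23, 167, 153), (23, 168, 150), (23, 167, 154)]
264 [(23, 167, 154), (23, 167, 154), (23, 168, 153)]
266 [(22, 133, 88), (22, 136, 88), (22, 132, 89)]
268 [(90, 16, 49), (90, 5, 48), (75, 11, 48)]
270 [(45, 8, 61), (45, 8, 61), (30, 4, 61)]
0 [[317.  187.6]
 [317.  235.4]]
0.085 [[317.1 223.5]
 [317.1 291.9]]
collar ends [[316.5 165.6]
 [316.5 211.7]]
```

>>> drive_tool(
  rows=[
    [[0.003,0,-0.08],0,0],
    [[0.003,0,-0.16],0,0],
    [[0.003,0,-0.22],0,0],
    [[0.003,0,-0.25],0,0],
    [[0.003,0,-0.265],0,0],
    [[0.003,0,-0.28],0,0],
    [[0.003,0,-0.28],0,0],
    [[0.003,0,-0.28],0,0],
  ],
)

```text
t: 28.1
eef_pos: [0.6097, -0.0266, 0.1034]
ee_rot: [-1.571, 0.001, 2.965]
force: [0.8, 0.2, -1.4]
width: 0.0098
```

>>> drive_tool(
  rows=[
    [[0,0,-0.025],0,0],
    [[0,0,-0.05],0,0],
    [[0,0,-0.075],0,0],
    [[0,0,-0.09],0,0],
    [[0,0,-0.097],0,0],
    [[0,0,-0.103],0,0],
    [[0,0,-0.107],0,0],
    [[0,0,-0.107],0,0],
  ],
  newtons=40,
)

```text
t: 28.9
eef_pos: [0.6101, -0.0265, 0.0724]
ee_rot: [-1.571, 0.002, 2.965]
force: [-2.1, 0.1, 9.7]
width: 0.0093
```

>>> drive_tool(
  rows=[
    [[0,0,-0.007],0,0],
    [[0,0,-0.01],0,0],
    [[0,0,-0.01],0,0],
  ],
)

```text
t: 29.2
eef_pos: [0.6114, -0.0266, 0.0723]
ee_rot: [-1.571, 0.005, 2.966]
force: [-7.3, 0.9, 27.0]
width: 0.0097
```

>>> drive_tool(
  rows=[
    [[-0.003,0,0.01],0,0],
    [[-0.003,0,0.01],0,0.34],
    [[-0.003,0,0.01],0,0.34],
    [[-0.003,0,0.01],0,0.34],
    [[-0.003,0,0.15],0,0.34],
    [[-0.003,0,0.3],0,0.34],
    [[-0.003,0,0.46],0,0.34],
    [[-0.1,-0.2,0.46],0.02,0.34],
    [[-0.17,-0.35,0.46],0.04,0.34],
    [[-0.24,-0.5,0.46],0.063,0.34],
    [[-0.31,-0.65,0.46],0.063,0.34],
    [[-0.38,-0.8,0.46],0.063,0.34],
  ],
)

```text
t: 30.4
eef_pos: [0.5005, -0.254, 0.2054]
ee_rot: [-1.571, -0.001, 3.064]
force: [1.5, -0.4, 0.6]
width: 0.0299
```

```bash
python3 - <<'E'
from h import *
f=snap("wrist");s=get_state();print(s["eef_pos"],np.degrees(s["ee_rot"]),s["width"],s["force"])
t=snap("top")
for c in ("green","blue"):
    for r in regions_of(f,"card_"+c): print(c,round(r["confidence"],2),np.round(r["box"]),rect(f,r["pixels"],.09))
for n,g in(("w",f),("t",t)):
    print(n,"pullers",[(round(r["confidence"],2),np.round(r["box"])) for r in regions_of(g,"puller")])
E
```

```text
[ 0.49734132 -0.25880182  0.20535757] [-8.99507915e+01 -1.41577885e-01  1.75387090e+02] 0.029961436048638115 [-1.95154247 -2.83680781 -0.44030542]
green 0.94 [331. 172. 345. 223.] [ 494.2 -275.9   55.    13.7   -3.7]
green 0.94 [344.  77. 427. 105.] [ 597.1 -327.1   77.8   22.2   88.3]
green 0.65 [319. 244. 349. 320.] [ 359.4 -262.2   36.3   34.7   -4.5]
blue 0.69 [369. 172. 394. 225.] [ 490.1 -321.7   57.    22.6   -1.6]
w pullers [(0.86, array([109., 222., 169., 264.]))]
t pullers [(0.81, array([303., 256., 319., 287.])), (0.15, array([133., 198., 205., 258.]))]
```

>>> drive_tool(
  rows=[
    [[-0.031,-0.035,0],0,0.34],
    [[-0.031,-0.035,0],0,0.34],
    [[-0.031,-0.035,-0.1],0,0.34],
    [[-0.031,-0.035,-0.2],0,0.34],
    [[-0.031,-0.035,-0.2],0,0.34],
    [[-0.031,-0.035,-0.2],0,0.34],
  ],
)

```text
t: 31.3
eef_pos: [0.4929, -0.2629, 0.1462]
ee_rot: [-1.57, -0.001, 3.065]
force: [0.4, -1.0, 1.2]
width: 0.0299
```

>>> drive_tool(
  rows=[
    [[-0.02,-0.047,0],0,0.34],
    [[-0.02,-0.047,0],0,0.34],
    [[-0.02,-0.047,-0.1],0,0.34],
    [[-0.02,-0.047,-0.2],0,0.34],
    [[-0.02,-0.047,-0.28],0,0.34],
    [[-0.02,-0.047,-0.312],0,0.34],
    [[-0.02,-0.047,-0.312],0,0.34],
    [[-0.02,-0.047,-0.312],0,0],
    [[-0.02,-0.047,-0.312],0,0],
    [[-0.02,-0.047,-0.312],0,0],
    [[-0.02,-0.047,-0.312],0,0],
  ],
  newtons=25,
)

```text
t: 32.4
eef_pos: [0.4874, -0.2774, 0.0533]
ee_rot: [-1.57, 0.002, 3.064]
force: [-0.1, 0.4, 4.7]
width: 0.0096
```

>>> drive_tool(
  rows=[
    [[0,0,0.06],0,0],
    [[0,0,0.15],0,0],
    [[0,0,0.27],0,0],
    [[0,0,0.4],0,0],
    [[0.07,0.11,0.45],-0.01,0],
    [[0.13,0.22,0.45],-0.02,0],
    [[0.2,0.33,0.45],-0.03,0],
    [[0.27,0.44,0.45],-0.05,0],
    [[0.33,0.54,0.45],-0.063,0],
    [[0.363,0.589,0.45],-0.063,0],
    [[0.363,0.589,0.45],-0.063,0],
    [[0.363,0.589,0.45],-0.063,0],
  ],
)

```text
t: 33.6
eef_pos: [0.5952, -0.1005, 0.187]
ee_rot: [-1.571, -0.001, 2.965]
force: [0.3, 0.6, -0.5]
width: 0.0098
```

```bash
cat >chk.py <<'E'
from h import *
import sys
c,B=sys.argv[1],np.array([float(v) for v in sys.argv[2:4]]+[62])/1000
f=snap("wrist");s=get_state();print(s["eef_pos"],np.degrees(s["ee_rot"]),s["width"],s["force"])
ax=np.array([np.cos(-.1763),np.sin(-.1763),0]);b=np.r_[s["eef_pos"][:2],s["eef_pos"][2]-.0484]
print("pred card +x edge: bottom,top",pix(f,[b+ax*.021,b+ax*.021+[0,0,.085]]).round(1).tolist())
ay=np.array([-ax[1],ax[0],0])
print("pred collar far corners",pix(f,[B+ax*.02575+ay*.0095,B+ax*.02575-ay*.0095]).round(1).tolist())
h=cv2.cvtColor(f["img"],cv2.COLOR_BGR2HSV)
m=cv2.inRange(h,*HUE[c])
for r in range(160,240,3):
    x=np.where(m[r,285:350])[0]+285
    print(r,(x.min(),x.max()) if len(x) else None,h[r,317].tolist())
E
python3 chk.py green 596.3 -100.7
```

```text
[ 0.59493109 -0.10098371  0.18707711] [-8.99914899e+01 -2.93098983e-02  1.69862516e+02] 0.009817336705157165 [ 0.1041763  -0.55631588 -0.83376795]
pred card +x edge: bottom,top [[316.9, 187.5], [316.9, 223.4]]
pred collar far corners [[307.4, 165.7], [325.3, 165.7]]
160 None [60, 16, 48]
163 (np.int64(309), np.int64(324)) [38, 20, 203]
166 (np.int64(308), np.int64(325)) [65, 136, 156]
169 (np.int64(308), np.int64(324)) [65, 122, 121]
172 (np.int64(308), np.int64(324)) [0, 0, 52]
175 (np.int64(308), np.int64(324)) [10, 15, 52]
178 (np.int64(308), np.int64(324)) [150, 5, 50]
181 (np.int64(308), np.int64(324)) [0, 0, 51]
184 (np.int64(308), np.int64(324)) [15, 10, 50]
187 (np.int64(308), np.int64(324)) [120, 5, 51]
190 (np.int64(308), np.int64(324)) [66, 142, 70]
193 (np.int64(308), np.int64(324)) [65, 138, 76]
196 (np.int64(308), np.int64(324)) [66, 143, 75]
199 (np.int64(308), np.int64(325)) [66, 146, 75]
202 (np.int64(308), np.int64(324)) [66, 143, 75]
205 (np.int64(308), np.int64(324)) [67, 144, 76]
208 (np.int64(309), np.int64(324)) [68, 148, 74]
211 (np.int64(309), np.int64(324)) [65, 136, 75]
214 (np.int64(310), np.int64(324)) [67, 143, 75]
217 (np.int64(309), np.int64(324)) [66, 138, 76]
220 (np.int64(309), np.int64(325)) [67, 146, 75]
223 (np.int64(309), np.int64(325)) [68, 147, 66]
226 (np.int64(308), np.int64(325)) [66, 140, 155]
229 (np.int64(309), np.int64(325)) [65, 139, 154]
232 (np.int64(309), np.int64(325)) [66, 142, 158]
235 (np.int64(309), np.int64(325)) [66, 135, 100]
238 (np.int64(309), np.int64(325)) [66, 135, 100]
```

>>> drive_tool(
  rows=[
    [[0.003,0,-0.08],0,0],
    [[0.003,0,-0.16],0,0],
    [[0.003,0,-0.22],0,0],
    [[0.003,0,-0.25],0,0],
    [[0.003,0,-0.265],0,0],
    [[0.003,0,-0.28],0,0],
    [[0.003,0,-0.28],0,0],
    [[0.003,0,-0.28],0,0],
  ],
  newtons=40,
)

```text
t: 34.45
eef_pos: [0.5966, -0.1006, 0.1037]
ee_rot: [-1.571, 0.001, 2.965]
force: [-0.4, 0.4, -0.6]
width: 0.0093
```

>>> drive_tool(
  rows=[
    [[0,0,-0.025],0,0],
    [[0,0,-0.05],0,0],
    [[0,0,-0.075],0,0],
    [[0,0,-0.09],0,0],
    [[0,0,-0.097],0,0],
    [[0,0,-0.103],0,0],
    [[0,0,-0.11],0,0],
    [[0,0,-0.114],0,0],
    [[0,0,-0.114],0,0],
  ],
)

```text
t: 35.35
eef_pos: [0.5977, -0.1009, 0.0723]
ee_rot: [-1.57, 0.003, 2.966]
force: [-6.2, 0.8, 20.4]
width: 0.0097
```

>>> drive_tool(
  rows=[
    [[-0.003,0,0.01],0,0],
    [[-0.003,0,0.01],0,0.34],
    [[-0.003,0,0.01],0,0.34],
    [[-0.003,0,0.01],0,0.34],
    [[-0.003,0,0.15],0,0.34],
    [[-0.003,0,0.3],0,0.34],
    [[-0.003,0,0.46],0,0.34],
    [[-0.1,-0.2,0.46],0.02,0.34],
    [[-0.17,-0.35,0.46],0.04,0.34],
    [[-0.24,-0.5,0.46],0.063,0.34],
    [[-0.24,-0.5,0.46],0.063,0.34],
    [[-0.24,-0.5,0.46],0.063,0.34],
  ],
)

```text
t: 36.55
eef_pos: [0.5231, -0.2524, 0.2067]
ee_rot: [-1.571, -0.001, 3.06]
force: [1.2, 0.5, -0.3]
width: 0.0297
```

Stop above the blue card: dx −40.5, dy −74.4 mm; then look and compare.

>>> drive_tool(
  rows=[
    [[-0.07,-0.12,0],0,0.34],
    [[-0.135,-0.248,0],0,0.34],
    [[-0.135,-0.248,0],0,0.34],
    [[-0.135,-0.248,-0.1],0,0.34],
    [[-0.135,-0.248,-0.2],0,0.34],
    [[-0.135,-0.248,-0.2],0,0.34],
    [[-0.135,-0.248,-0.2],0,0.34],
  ],
)

```text
t: 37.25
eef_pos: [0.4844, -0.3244, 0.1471]
ee_rot: [-1.571, -0.001, 3.065]
force: [0.5, 0.3, 1.1]
width: 0.03
```

```bash
python3 - <<'E'
from h import *
f=snap("wrist");s=get_state();print(s["eef_pos"],np.degrees(s["ee_rot"]),s["width"],s["force"])
blobs(f,"blue",.09)
E
```

```text
[ 0.48504329 -0.32472864  0.14809092] [-8.99556847e+01  4.05286278e-02  1.75592257e+02] 0.029489620995379138 [ 0.41661336  0.76580409 -0.97700568]
blue [ 489.3 -328.1   53.7    8.8   -4.5] [315 172  11  61 641]
```

>>> drive_tool(
  rows=[
    [[-0.008,-0.009,0],0,0.34],
    [[-0.008,-0.009,-0.1],0,0.34],
    [[-0.008,-0.009,-0.2],0,0.34],
    [[-0.008,-0.009,-0.28],0,0.34],
    [[-0.008,-0.009,-0.316],0,0.34],
    [[-0.008,-0.009,-0.316],0,0.34],
    [[-0.008,-0.009,-0.316],0,0],
    [[-0.008,-0.009,-0.316],0,0],
    [[-0.008,-0.009,-0.316],0,0],
    [[-0.008,-0.009,-0.316],0,0],
  ],
  newtons=25,
)

```text
t: 38.3
eef_pos: [0.4823, -0.3279, 0.0534]
ee_rot: [-1.57, 0.002, 3.064]
force: [0.6, -0.4, 4.5]
width: 0.0095
```

>>> drive_tool(
  rows=[
    [[0,0,0.06],0,0],
    [[0,0,0.15],0,0],
    [[0,0,0.27],0,0],
    [[0,0,0.4],0,0],
    [[0.04,0.11,0.45],-0.01,0],
    [[0.08,0.22,0.45],-0.02,0],
    [[0.12,0.33,0.45],-0.03,0],
    [[0.17,0.45,0.45],-0.05,0],
    [[0.21,0.56,0.45],-0.063,0],
    [[0.25,0.67,0.45],-0.063,0],
    [[0.3,0.8,0.45],-0.063,0],
    [[0.3,0.8,0.45],-0.063,0],
  ],
)

```text
t: 39.5
eef_pos: [0.573, -0.084, 0.1873]
ee_rot: [-1.571, 0.001, 2.968]
force: [-0.1, -0.8, -1.2]
width: 0.0096
```

>>> drive_tool(
  rows=[
    [[0.04,0.11,0],0,0],
    [[0.08,0.22,0],0,0],
    [[0.12,0.33,0],0,0],
    [[0.15,0.4,0],0,0],
    [[0.168,0.45,0],0,0],
    [[0.168,0.45,0],0,0],
    [[0.168,0.45,0],0,0],
  ],
)

```text
t: 40.2
eef_pos: [0.6216, 0.047, 0.187]
ee_rot: [-1.57, -0.001, 2.965]
force: [-0.0, -0.2, -0.4]
width: 0.0095
```

```bash
python3 chk.py blue 622.6 47.1
```

```text
[0.621508   0.04662483 0.18708085] [-8.99831717e+01 -2.47605120e-02  1.69831259e+02] 0.009772935674747173 [-0.41428471  0.05843078 -0.0759245 ]
pred card +x edge: bottom,top [[316.7, 187.4], [316.6, 223.2]]
pred collar far corners [[307.1, 165.8], [325.0, 165.8]]
160 None [17, 34, 53]
163 (np.int64(308), np.int64(324)) [24, 26, 194]
166 (np.int64(307), np.int64(324)) [109, 178, 133]
169 (np.int64(307), np.int64(325)) [109, 163, 195]
172 (np.int64(308), np.int64(325)) [8, 23, 45]
175 (np.int64(308), np.int64(325)) [0, 5, 49]
178 (np.int64(308), np.int64(325)) [120, 5, 50]
181 (np.int64(308), np.int64(325)) [0, 5, 50]
184 (np.int64(307), np.int64(325)) [0, 15, 50]
187 (np.int64(308), np.int64(325)) [26, 36, 49]
190 (np.int64(308), np.int64(325)) [109, 180, 82]
193 (np.int64(308), np.int64(325)) [110, 180, 82]
196 (np.int64(308), np.int64(325)) [109, 195, 81]
199 (np.int64(308), np.int64(325)) [109, 190, 82]
202 (np.int64(308), np.int64(325)) [110, 174, 82]
205 (np.int64(308), np.int64(324)) [109, 185, 80]
208 (np.int64(308), np.int64(324)) [110, 179, 80]
211 (np.int64(309), np.int64(324)) [110, 180, 82]
214 (np.int64(309), np.int64(324)) [109, 180, 82]
217 (np.int64(309), np.int64(325)) [108, 185, 80]
220 (np.int64(309), np.int64(325)) [109, 182, 80]
223 (np.int64(308), np.int64(325)) [110, 175, 169]
226 (np.int64(309), np.int64(325)) [109, 177, 169]
229 (np.int64(308), np.int64(325)) [109, 178, 169]
232 (np.int64(309), np.int64(325)) [110, 168, 103]
235 (np.int64(309), np.int64(325)) [109, 173, 109]
238 (np.int64(309), np.int64(325)) [110, 172, 108]
```

>>> drive_tool(
  rows=[
    [[0.001,0,-0.08],0,0],
    [[0.001,0,-0.16],0,0],
    [[0.001,0,-0.22],0,0],
    [[0.001,0,-0.25],0,0],
    [[0.001,0,-0.265],0,0],
    [[0.001,0,-0.28],0,0],
    [[0.001,0,-0.28],0,0],
    [[0.001,0,-0.28],0,0],
  ],
  newtons=40,
)

```text
t: 41.05
eef_pos: [0.6226, 0.0474, 0.1039]
ee_rot: [-1.571, 0.001, 2.965]
force: [0.7, 0.0, -0.1]
width: 0.0094
```

>>> drive_tool(
  rows=[
    [[0,0,-0.025],0,0],
    [[0,0,-0.05],0,0],
    [[0,0,-0.075],0,0],
    [[0,0,-0.09],0,0],
    [[0,0,-0.097],0,0],
    [[0,0,-0.103],0,0],
    [[0,0,-0.11],0,0],
    [[0,0,-0.114],0,0],
    [[0,0,-0.114],0,0],
  ],
)

```text
t: 41.95
eef_pos: [0.6235, 0.0474, 0.0724]
ee_rot: [-1.571, 0.003, 2.966]
force: [-6.8, 0.4, 19.8]
width: 0.0096
```

Home. Release, rise and clear the view backwards and to the left.

>>> drive_tool(
  rows=[
    [[-0.003,0,0.01],0,0],
    [[-0.003,0,0.01],0,0.34],
    [[-0.003,0,0.01],0,0.34],
    [[-0.003,0,0.01],0,0.34],
    [[-0.003,0,0.15],0,0.34],
    [[-0.003,0,0.3],0,0.34],
    [[-0.003,0,0.5],0,0.34],
    [[-0.15,0,0.7],0,0.34],
    [[-0.3,0,0.7],0,0.34],
    [[-0.4,0.05,0.7],0,0.34],
    [[-0.5,0.1,0.7],0,0.34],
    [[-0.5,0.1,0.7],0,0.34],
  ],
)

```text
t: 43.15
eef_pos: [0.4695, 0.0781, 0.2802]
ee_rot: [-1.573, 0.002, 2.966]
force: [1.3, -0.0, 0.7]
width: 0.0296
```

```bash
python3 - <<'E'
from h import *
f=snap("wrist");s=get_state();print(s["t"],s["eef_pos"],s["force"])
g=snap("side");t=snap("top")
print("tray",best(f,"tray",.006));caps(f,(400,650,150,450),z=.031)
cv2.imwrite("pics/f1.png",np.vstack([f["img"][:250],cv2.resize(g["img"][140:380,170:460],(640,530))])[:600])
E
```

```text
43.2 [0.47105417 0.07799003 0.27990805] [ 0.98441236 -0.39371392  0.54570721]
tray [506.9 301.3 153.7 130.5 -89.6]
[ 5.120e+02  2.647e+02  6.110e+01  3.630e+01 -1.000e-01] [173 143  34  44 896]
[ 5.118e+02  3.358e+02  6.120e+01  3.820e+01 -5.000e-01] [128 152  35  43 906]
```

View pics/f1.png

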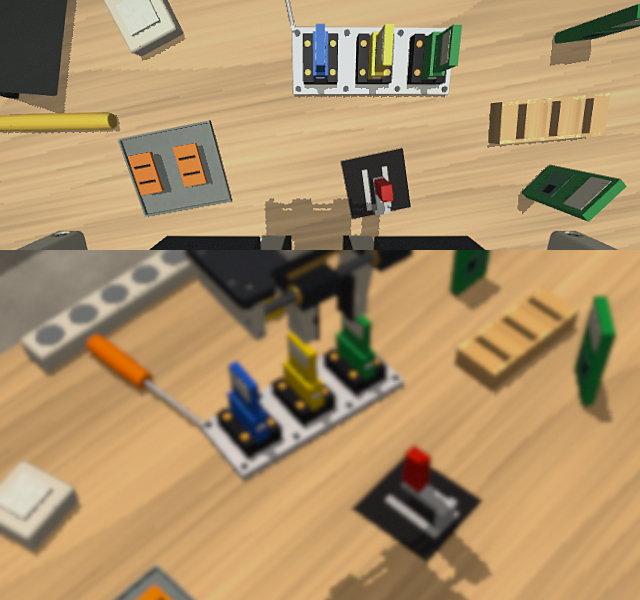

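```bash
python3 - <<'E'
from h import *
f=snap("wrist");t=snap("top")
print("tips",world(f,[[365.5,169.5],[386,166.5]],.004).mean(0)*1000)
print("pad",best(f,"pad",0),"top puller",[(round(r["confidence"],2),np.round(r["box"])) for r in regions_of(t,"puller")][:2])
cv2.imwrite("pics/f2.png",cv2.resize(f["img"][140:225,330:420],None,fx=6,fy=6,interpolation=2))
E
```

```text
tips [456.28651367 -15.10949601   4.        ]
pad [426.4 -11.9 101.8 101.2   1.7] top puller [(0.72, array([302., 265., 317., 289.])), (0.43, array([343., 174., 363., 205.]))]
```

View pics/f2.png

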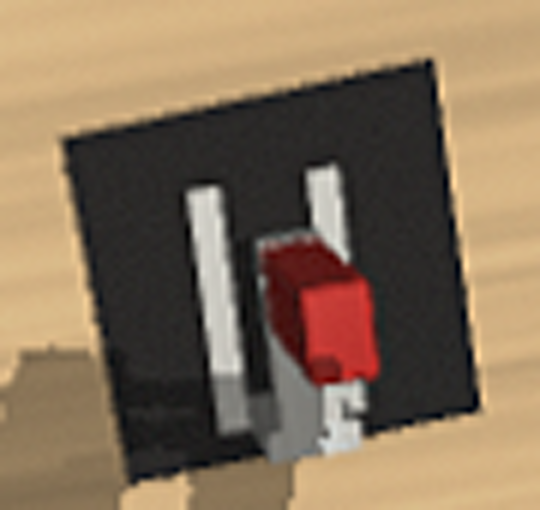

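The puller stands inside the pad, where I left it. I'm handing the job in.

```bash
python3 -c "
from station import *
print(job_done())"
```

```text
the job is handed in; nothing more can be done
None
```

The job is done and handed in at about 43 s of the 210 s allowed; the station gives no verdict.

- **Caps:** Two were present, on the blue and green bays; the yellow bay was already open. The puller popped both straight up, and they stand side by side in the tray. The last check put them at about (512, 265) and (512, 336) mm, inside the tray, which lies flat and has not measurably moved.
- **Puller:** It is back upright on its black pad. The final crop shows the whole fork inside the pad's outline. I saw no sign that it had been knocked.
- **Cards:** The yellow, green (the small one from the stand) and blue cards are each in the bay of their own colour. Each bottomed against a firm 20–27 N push, at the height expected for fully home. The final pictures show all three seated and the stand empty.
- **Bystanders:** I did not go near them or the two larger green look-alike cards. In the final picture, which covers most of them, they look unmoved.

No check failed. The puller's prong tips measured about 4 mm further forward than commanded, and this was the same before and after the job. I put it down to picture-reading error.

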